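# Jog the slide-rule demonstrator's cursor to its index

### The job

The slide-rule demonstrator is locked for transport: take the flat-bladed key from the oak drawer, turn the demonstrator's slotted quarter-turn lock clockwise until its steel tongue has swung clear of the cursor's path, and stand the key back in the pocket it came from. Hold the black jog button down in one long press so that the cursor creeps along the rule, let go when its hairline stands in line with the gap in the brass index (it cannot be run back), and move the cursor only with the button. Leave the other things where they are.

Things in the scene. Friction and masses are not known exactly. Their poses are not given: they have to be found in the camera images.
- console: The demonstrator, fixed to the bench: wooden case 170 (x) by 280 (y) by 50 mm high, origin at the centre of its underside. On its far half lies a white slide rule (top 62 mm above the bench) with a steel-framed cursor riding on it; on the near half are the lock (console x -18, y +50 mm) and the jog button (x -35, y -85 mm).
- lock_face (a point): Centre of the top face of the lock's steel head (28 by 17 mm, 64 mm above the bench), on its vertical axis; axes as the console's, not turning with the lock. In the face: a closed-ended slot 18 mm long, 4.2 mm wide, 7 mm deep, 1 mm chamfers. The blade sinks in only within about 0.1 rad of the slot, else it stops on the face; rubbing does not turn the lock.
- lock_foot (a point): Point on the lock's axis at the case's top, axes as the console's. A steel tongue parallel to the slot reaches 35 mm from here and bars the cursor. At angle 0 slot and tongue lie along console x (tongue to +x). Turns clockwise from above, to a stop at 1.57 rad; starts at 0 to 0.5 rad, not measured: see or feel it. Clear of the cursor from 1.2 rad on. Takes 0.1 N m, stays where left.
- jog (a joint): Travel of the jog button, m: -0.001 to -0.002 when up, 0.006 fully down; spring about 3 N at the top, 6.4 N fully down; springs back when released. The cursor's drive is surely on above 0.002 and off when the button is up; count the button as held down from 0.003.
- jog_top (a point): Centre of the top of the jog button, a black mushroom cap 30 mm across, standing 65 mm above the bench when up; pressed straight down. While it is down the cursor creeps at a steady 12 mm/s if the lock's tongue is clear; it stops at once when the button comes up.
- cursor: The cursor: steel frame 62 mm (x) by 32 mm (y) by 18 mm with a clear window; origin at its hairline on the top of the rule; axes as the console's. It creeps only towards the console's -y, from its start 0 to 15 mm along its path; at most 110 mm; it cannot be run back.
- notch (a point): Middle of the 10 mm gap between two brass teeth (plate 34 mm long, teeth 14 mm high) behind the rule's far edge; axes as the console's. The hairline is at the index when it has this point's console y, give or take 5 mm. Its place varies, 36 to 60 mm ahead of the cursor (3 to 5 s of pressing). The plate is not to be moved.
- key: The key, about 70 g, upright in a pocket of the drawer's block, handle resting on the block. Origin at the middle of the blade's lower edge (then 12 mm above the bench), z up along the key. Steel blade 2.5 mm thick (key x), 14 mm wide (y), 14 mm high; round shank 10 mm thick to z 40 mm; flat wooden handle 12 mm thick (x), 30 mm wide (y), z 40 to 78 mm.
- drawer: Shallow oak drawer fixed on the bench: 270 (x) by 220 (y) by 40 mm high, front 46 mm; origin at the centre of its underside. Key block 34 (x) by 100 (y) mm, centre at x +30, y -53 mm, top 52 mm above the bench, with two pockets 14 (x) by 19 (y) mm, 42 mm deep, at y -25.5 and -80.5 mm, chamfered 1.5 mm. Key and scriber stand in them, either way round.
- scriber: Bystander: scriber with a round turned knob 24 mm across, standing in the other pocket, top 86 mm above the bench; origin at z 12 mm on its axis.
- rule1: Bystander: bamboo slide rule 235 by 27 by 12 mm lying in the drawer's groove; origin under its centre.
- rule2: Bystander: the same, middle groove.
- rule3: Bystander: the same, outer groove.
- case: Bystander: plastic cursor case 75 by 50 by 22 mm in the drawer; origin under its centre.
- loupe: Bystander: chrome loupe 36 mm across, 28 mm high, in the drawer; origin under its centre.
- protractor: Bystander: steel protractor disc 100 mm across with a 130 mm bar, 4 mm thick, on the bench near the robot; origin under its centre.
- tin: Bystander: steel pencil tin 72 mm across, 100 mm high, on the bench beyond the demonstrator; origin under its centre.
There are look-alikes about, which are no part of the job. Leave any blue look-alike of the key alone.

How it is judged:
On the way, in this order (a step that is already met when the one before it is completed fails the run):
1. the key's blade is in the lock's slot, its edge at least 4 mm below the lock's face and within 4 mm of the lock's axis (z of key in the frame of lock_face between -0.01 and -0.004 m and horizontal distance between key and lock_face below 0.004 m), for 0.2 s.
2. the jog button is held down (3 mm or more) for 1.5 s without a break while the cursor runs on, more than 10 mm from its start (value of joint jog above 0.003 m and distance of cursor from where it was at the start of the episode above 0.01 m), for 1.5 s.
At the end, for the whole second after the job is handed in: The cursor's hairline is within 5 mm of the middle of the brass index's gap, the jog button is up, and the key stands at rest in the pocket it came from (within 8 mm of its start, tilted less than 0.12 rad) (y of cursor in the frame of notch between -0.005 and 0.005 m and value of joint jog below 0 m and distance of key from where it was at the start of the episode below 0.008 m and angle between key's own z axis and vertical below 0.12 rad and linear speed of key below 0.02 m/s); the robot touches nothing.
It fails at once if a bystander is moved more than 30 mm (distance of any of scriber, rule1, rule2, rule3, case, loupe, protractor, tin from where it was at the start of the episode above 0.03 m).
It fails at once if the cursor is pushed by the fingers or the key (more than 2 N) (contact force between any of the fingers, the arm, key and cursor above 2 N).
It fails at once if the brass index is moved more than 4 mm (distance of notch from where it was at the start of the episode above 0.004 m).
It also fails if it takes over 67 s, if anything falls off the work surface, if the arm or the gripper's body presses on something with over 40 N, if the wrist force passes 120 N, or if a joint passes its speed limit or range.

### The arm

A 6-joint arm with a two-finger parallel gripper is mounted at the origin on the work surface. World frame = base frame: x ahead of the robot, y to its left, z up, the work surface at z = 0. Lengths are in m, angles in rad, forces in N, time in s.
With the tool pointing down it reaches from about 0.425 to 0.925 m from the base axis. Payload 12.5 kg.
Tool frame: the origin (TCP) lies at the centre of the arm's flange, where the gripper is bolted on; the fingertips stand 173 mm ahead of it and the grasp point (between the pads) lies 155 mm ahead of it; z points along the fingers, y is the line along which they close (so a half turn about z gives the same grasp; the last joint's range is limited). The gripper opens to 85 mm and grips with 20 to 120 N. Pads are 22 mm wide; open, the fingers measure 114 mm over their backs; the gripper's body (76 mm by 85 mm) begins 54 mm behind the grasp point. The pads swing forward as they close: fully open they stand 13 mm farther back than shut.
Start: joints at [1.089, 0.491, 1.559, -0, 1.092, -0.106], TCP at [0.229, 0.581, 0.405] pointing down, gripper open.
Joint ranges: [-3.1, 3.1], [-0.84, 2.19], [0.05, 2.79], [-1.13, 4.28], [0.06, 2.93], [-2.69, 2.69]. Speed limits (rad/s): [2.22, 2.22, 2.79, 3.14, 3.14, 3.14].

### API

Orientations are given as a unit quaternion [x, y, z, w].
In Python, from rig import arm gives the robot as it stands.
- The arm moves only by the tool arm_command, never from a script. Its argument "deltas" is a list of rows, each a list of 5 numbers: the shift along the world's x, y, z in cm, then the turn about the world's z in rad, then the finger opening in cm, from 0 to 8.54. In form: [[dx, dy, dz, turn, fingers], ...]. A call has 1 to 20 rows; each row shifts and turns the commanded pose from where the row before left it; what a row does not reach is not made up. A row lasts 1/8 s, in which the tool goes at most 62.5 mm and 10.7 degrees, less where a joint would pass 70% of its speed; a pose out of reach is approached as far as the arm can. A call is refused whole if a number of a shift passes 6.25 or a number of a turn 0.188, either way. A call with a gripper value outside its range is refused whole. The fingers move at their own pace and stop on an object; the grip force is fixed at half the most. Time passes only in rows, so rows that do not move let the fingers close. It gives the time, the measured TCP pose, the force, the opening and the grip force at its end, in the units of the state.
- arm.get_obs(): the state, without advancing time (a new reading comes with each control period).
- arm.read_camera(name): name is "scene" or "top" or "wrist"; returns the picture (420x560x3 uint8, red, green, blue); there is no depth.
- arm.camera_model(name): a dict with "intrinsics" (3x3 intrinsics, pixels), "view" (4x4, takes a point from world to camera coordinates). Camera axes: x right, y down, z forward; pixel columns grow to the right and rows downward; lengths in m; the calibration is good to about 2 mm. A picture is of the moment at which its call begins: read the wrist's pose just before it. camera_model takes no time and is no camera call; for the wrist camera it gives the pose at the moment of the call.
- arm.close_job(): hands the job in; it is judged then, once.
The state is a dict: "t": time; "qpos": joint angles; "joint_vel": joint speeds; "tau": joint torques, N m; "tool_pos": TCP position; "eef_rot": TCP orientation; "ft_force": force on the tool from outside, world axes, zero at the start; "wrist_torque": the same for the moment, N m; "opening": opening from 0.0 (shut) to 1.0 (fully open); "grasp_force": force on a finger pad.
Only numpy, scipy, OpenCV 4.12 (cv2) and the standard library are available. Lean on these libraries where they do the work, as an engineer would, in place of code of your own. Each camera call takes 0.05 s, during which the arm holds its last target. There are 200 camera calls.

## Working session

There is one attempt and no reset: what is moved stays moved. The work goes in short steps, Python scripts to look and compute and a tool call to move; the robot and the scene stay as the last step left them, time stands still between calls to the robot, and variables do not carry over. Pictures are saved under pics/ and viewed, at most 12 in all, crops included, and the job is handed in when it is done.

Besides the shell and the picture viewer there is one more tool, called after "Call:" by a JSON object that holds its "fn" and its "kwargs". arm_command: Moves the arm, as the interface text tells. Its arguments: {"type":"object","properties":{"deltas":{"type":"array"}},"required":["deltas"]}

```bash
ls; mkdir -p pics; cat > h.py <<'E'
import numpy as np, cv2
from rig import arm
def snap(n,f):
    m=arm.camera_model(n); im=arm.read_camera(n)[:,:,::-1].copy(); cv2.imwrite('pics/'+f+'.png',im); np.savez('pics/'+f+'.npz',K=m['intrinsics'],V=m['view']); return im
def load(f):
    d=np.load('pics/'+f+'.npz'); return cv2.imread('pics/'+f+'.png'),np.array(d['K']),np.array(d['V'])
def ray(f,u,v):
    _,K,V=load(f); R,t=V[:3,:3],V[:3,3]; return -R.T@t, R.T@np.linalg.solve(K,[u,v,1.])
def onz(f,u,v,z):
    o,d=ray(f,u,v); return o+d*(z-o[2])/d[2]
def proj(f,p):
    _,K,V=load(f); q=K@(V[:3,:3]@np.array(p)+V[:3,3]); return q[:2]/q[2]
E
python3 - <<'E'
from h import *
a=snap('top','top0');b=snap('scene','scene0');snap('wrist','wrist0')
cv2.imwrite('pics/two.png',cv2.resize(np.hstack([a,b]),(800,300)))
o=arm.get_obs();print(o['t'],o['tool_pos'],o['eef_rot'])
for n in ['top0','scene0','wrist0']:print(ray(n,280,210), load(n)[1][0,0])
E
```

```text
pics
0.15 [0.2293498  0.58136661 0.40426906] [ 1.86761276e-01  9.82405237e-01 -4.02147786e-04 -1.18705380e-04]
(array([ 0.41955321, -0.10960709,  1.07406992]), array([ 0.18235959, -0.01319663, -0.98315616])) 389.8322182246923
(array([ 1.22794924, -0.27541834,  0.67920138]), array([-0.73120619,  0.1543371 , -0.66459567])) 415.7874042481304
(array([0.15794716, 0.6085154 , 0.37365641]), array([ 0.27467732, -0.1074064 , -0.95553304])) 371.46572706174203
```

View pics/top0.png

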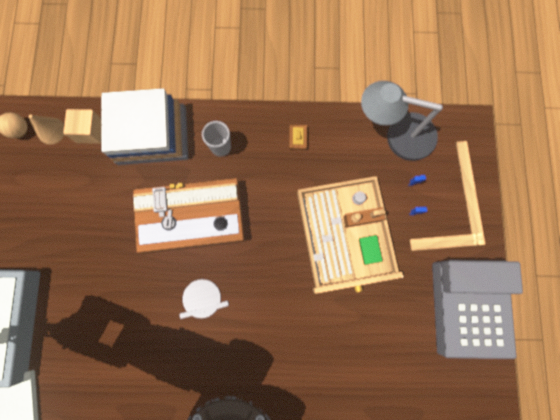

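View pics/scene0.png

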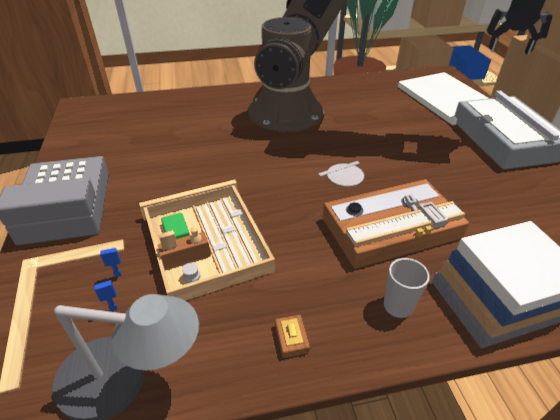

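Top view: the demonstrator is at about (188,215), the drawer at (350,235), and its key block at (365,217). Candidates for the key are the two items in the block, (357,217) and (378,215), one of which is the scriber. The blue look-alikes at (418,180) and (419,211) are to be left alone. Next I'll take close crops.

```bash
python3 - <<'E'
from h import *
a=cv2.imread('pics/top0.png');b=cv2.imread('pics/scene0.png')
A=cv2.resize(a[190:245,330:405],(400,293),interpolation=cv2.INTER_CUBIC)
B=cv2.resize(b[210:285,140:240],(400,300),interpolation=cv2.INTER_CUBIC)[:293]
C=cv2.resize(a[175:255,125:250],(400,256),interpolation=cv2.INTER_CUBIC)
D=cv2.resize(b[175:270,320:470],(400,253),interpolation=cv2.INTER_CUBIC)
D=np.vstack([D,np.zeros((3,400,3),np.uint8)])
cv2.imwrite('pics/crop1.png',np.vstack([np.hstack([A,B]),np.hstack([C,D])]))
E
```

```text
(no output)
```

View pics/crop1.png

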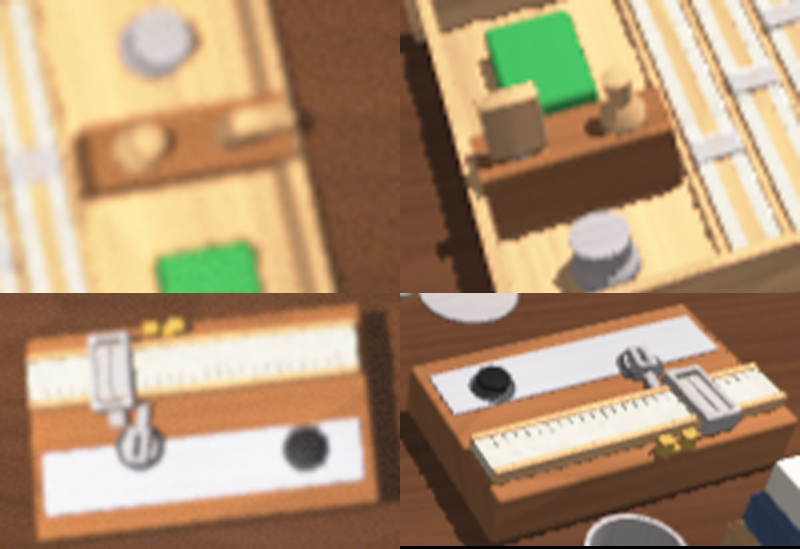

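The key is the right-hand item in the block, the flat handle at top-view pixel (378,213). The round knob at (357,217) is the scriber. The lock is at about (168,223) and the jog button at (221,224).

```bash
python3 - <<'E'
from h import *
f='top0'
for n,u,v,z in [('key',378.4,212.9,.09),('scr',356.8,217,.086),('lock',125+140*.3125,175+(447-293)*.3125,.064),('jog',125+306*.3125,175+(447-293)*.3125,.065)]:
    print(n,onz(f,u,v,z))
g=lambda x,y:(330+x*.1875,190+y*.1875)
for p in [(80,138),(285,95),(298,153),(85,193)]: print('blk',onz(f,*g(*p),.052))
g=lambda x,y:(125+x*.3125,175+(y-293)*.3125)
for p in [(28,340),(355,305),(378,498),(40,540)]: print('con',onz(f,*g(*p),.05))
m=arm.camera_model('wrist');V=np.array(m['view']);o=arm.get_obs()
from scipy.spatial.transform import Rotation as R
r=R.from_quat(o['eef_rot']).as_matrix();print('cam in tool',r.T@(-V[:3,:3].T@V[:3,3]-o['tool_pos']), r.T@V[2,:3]); print(r)
E
```

```text
key [ 0.59875028 -0.37618802  0.09      ]
scr [ 0.58780625 -0.32105781  0.086     ]
lock [0.56721135 0.16653717 0.064     ]
jog [0.56926407 0.03139209 0.065     ]
blk [ 0.59611605 -0.29684506  0.052     ]
blk [ 0.61975372 -0.40046474  0.052     ]
blk [ 0.59031799 -0.40600511  0.052     ]
blk [ 0.56839145 -0.29890066  0.052     ]
con [0.65830717 0.26966553 0.05      ]
con [ 0.69350476 -0.00290667  0.05      ]
con [ 0.53005953 -0.02734703  0.05      ]
con [0.49142313 0.24656006 0.05      ]
cam in tool [ 0.07637991 -0.00090615  0.03053951] [-2.99670039e-01 -1.81938916e-05  9.54042906e-01]
[[-9.30240423e-01  3.66950416e-01 -3.83444842e-04]
 [ 3.66950607e-01  9.30240128e-01 -7.45805045e-04]
 [ 8.30223070e-05 -8.34483318e-04 -9.99999648e-01]]
```

Key–scriber spacing of 56 mm and lock–jog spacing of 135 mm agree with the description (55 and 136). I'm going over the lock first for a close look.

Call:
{"fn": "arm_command", "kwargs": {"deltas": [[3.4,-4.1,-0.2,-0.1,5],[3.4,-4.1,-0.2,-0.1,5],[3.4,-4.1,-0.2,-0.1,5],[3.4,-4.1,-0.2,-0.1,5],[3.4,-4.1,-0.2,-0.1,5],[3.4,-4.1,-0.2,-0.1,5],[3.4,-4.1,-0.2,-0.1,5],[3.4,-4.1,-0.2,-0.1,5],[3.4,-4.1,-0.2,-0.1,5],[3.2,-4.5,-0.2,-0.09,5],[0,0,0,0,5]]}}

```text
t: 1.52
tool_pos: [0.569, 0.1646, 0.384]
eef_rot: [0.633, 0.774, -0.0, -0.0]
ft_force: [0.4, 0.1, -0.1]
opening: 0.585
grasp_force: 0.0
```

```bash
python3 - <<'E'
from h import *
a=snap('wrist','w1')
o=arm.get_obs();print(o['t'],o['tool_pos'],np.abs(o['joint_vel']).max())
cv2.imwrite('pics/w1b.png',cv2.resize(a,(800,600),interpolation=cv2.INTER_CUBIC))
E
```

```text
1.575 [0.56800371 0.16603318 0.38418333] 0.04683967461455442
```

View pics/w1b.png

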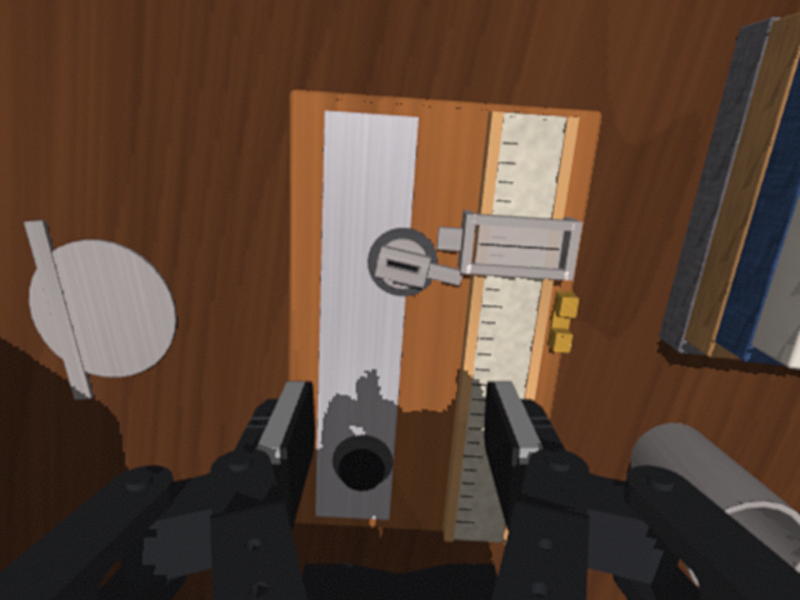

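Close view: slot at (403,266) turned a little clockwise, hairline at (478–558, 245), brass teeth at (567,305) and (562,342), jog button at (361,463). Now I'll measure these points.

```bash
python3 - <<'E'
from h import *
f='w1';a,K,V=load(f);g=cv2.cvtColor(a,cv2.COLOR_BGR2GRAY);s=.7
hsv=cv2.cvtColor(a,cv2.COLOR_BGR2HSV)
# slot
x0,y0,x1,y1=270,178,296,194
r=cv2.resize(g[y0:y1,x0:x1],None,fx=8,fy=8,interpolation=cv2.INTER_CUBIC)
m=(r<90).astype(np.uint8);n,l,st,c=cv2.connectedComponentsWithStats(m)
i=1+np.argmax(st[1:,4]);rc=cv2.minAreaRect(np.argwhere(l==i)[:,::-1].astype(np.float32));print('slot rect',rc)
bx=cv2.boxPoints(rc);bx=bx/8+[x0-.5,y0-.5]; P=np.array([onz(f,*p,.064) for p in bx])
e=[(P[1]-P[0]),(P[2]-P[1])];e=max(e,key=np.linalg.norm);th=np.arctan2(e[1],e[0]);L=P.mean(0)
print('slot',L,'len',np.linalg.norm(e),'ang',th, (th+np.pi/2)%np.pi-np.pi/2)
# white plate/case edges
c=[onz(f,u*s,v*s,.05) for u,v in [(292,91),(600,112)]];d=c[1]-c[0];print('case far edge',c,np.linalg.norm(d),np.arctan2(d[1],d[0]))
h=[onz(f,u*s,v*s,.062) for u,v in [(478,244),(558,248)]];d=h[1]-h[0];print('hair',h,np.arctan2(d[1],d[0]))
# brass
m=cv2.inRange(hsv,(20,120,90),(35,255,255));m[:195]=0;m[260:]=0;m[:,:370]=0;m[:,420:]=0
n,l,st,ce=cv2.connectedComponentsWithStats(m);print(st,ce)
for u,v in [(567,305),(562,342),(564.5,323)]:print('brass',onz(f,u*s,v*s,.064))
yy,xx=np.where((g<25)); k=(xx>225)&(xx<280)&(yy>300)&(yy<350);print('jog',onz(f,(361)*s,463*s,.065),onz(f,(361)*s,468*s,.065))
E
```

```text
slot rect ((94.84172821044922, 66.84041595458984), (179.96897888183594, 34.574302673339844), 13.626993179321289)
slot [0.56892114 0.17110745 0.064     ] len 0.017983889979808054 ang -0.04320654595550686 -0.04320654595550688
case far edge [array([0.4931456 , 0.24964034, 0.05      ]), array([0.65721215, 0.27212515, 0.05      ])] 0.1656001143119137 0.13619840797310442
hair [array([0.60803163, 0.19108023, 0.062     ]), array([0.65230277, 0.19774744, 0.062     ])] 0.14947617591667306
[[     0      0    560    420 234795]
 [   386    205     19     41    401]
 [   387    218      3      3      4]] [[279.30247237 209.47412424]
 [394.07730673 224.55860349]
 [387.75       218.75      ]]
brass [0.66617498 0.16716235 0.064     ]
brass [0.66993749 0.14472308 0.064     ]
brass [0.66794621 0.15636258 0.064     ]
jog [0.56912109 0.04123415 0.065     ] [0.56977066 0.03763201 0.065     ]
```

Call:
{"fn": "arm_command", "kwargs": {"deltas": [[0.3,-5.4,-0.2,0,5],[0.3,-5.4,-0.2,0,5],[0.3,-5.4,-0.2,0,5],[0.3,-5.4,-0.2,0,5],[0.3,-5.4,-0.2,0,5],[0.3,-5.4,-0.2,0,5],[0.3,-5.4,-0.2,0,5],[0.3,-5.4,-0.2,0,5],[0.3,-5.4,-0.2,0,5],[0.3,-5.4,-0.2,0,5],[0,0,0,0,5]]}}

```text
t: 2.95
tool_pos: [0.5972, -0.3745, 0.3638]
eef_rot: [0.632, 0.775, -0.0, -0.0]
ft_force: [-0.0, 0.5, -0.2]
opening: 0.582
grasp_force: 0.0
```

```bash
python3 - <<'E'
from h import *
a=snap('wrist','w2')
o=arm.get_obs();print(o['t'],o['tool_pos'],o['eef_rot'],o['qpos'])
cv2.imwrite('pics/w2b.png',cv2.resize(a,(800,600),interpolation=cv2.INTER_CUBIC))
E
```

```text
3.0 [ 0.5974143  -0.37270966  0.36397871] [ 6.31187859e-01  7.75629777e-01  1.18273963e-04 -5.67908910e-04] [-6.51545253e-01  6.42724406e-01  1.38678966e+00  3.03467188e-04
  1.11320640e+00 -8.56308057e-01]
```

View pics/w2b.png

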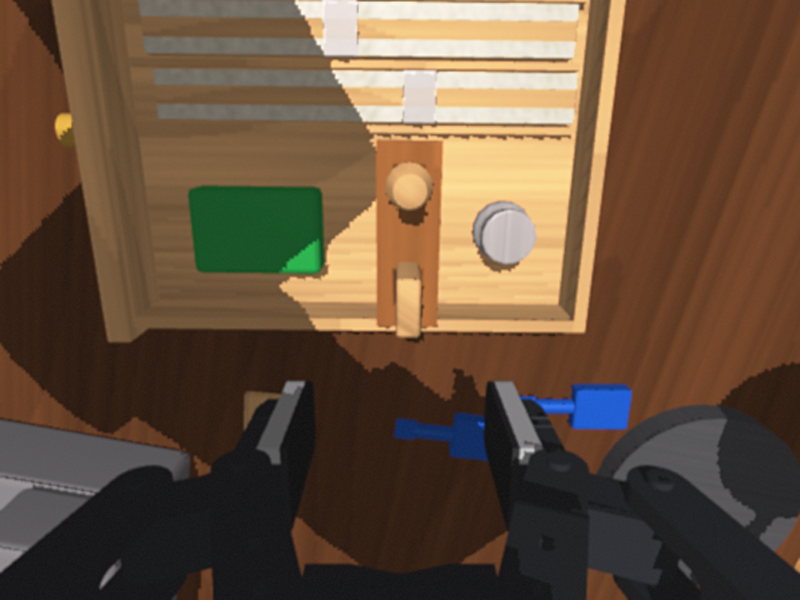

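The key's flat handle top is centred at (409,308) in this view, 24 px wide and 60 px long, at the outer end of the block. The scriber knob is at (409,188).

```bash
python3 - <<'E'
from h import *
f='w2';s=.7
for n,u,v,z in [('key',409,308,.09),('k far',409.5,278,.09),('k near',408.5,338,.09),('kl',397,308,.09),('kr',421,308,.09),('scr',411,185,.086),('b1',377,140,.052),('b2',442,140,.052),('b3',377,326,.052),('b4',437,326,.052)]:
    print(n,onz(f,u*s,v*s,z).round(4))
p=[onz(f,u*s,v*s,.052) for u,v in [(377,140),(442,140),(377,326),(437,326)]]
for d in (p[0]-p[2],p[1]-p[3]): print(np.arctan2(-d[0],d[1]),np.linalg.norm(d))
c=sum(p)/4;print('blk centre',c)
w=.2
for t in(.19,.2,.21): print(c[:2]+(-27.5e-3)*np.array([-np.sin(t),np.cos(t)]))
print(proj(f,[.5985,-.376,.09])/s)
E
```

```text
key [ 0.6022 -0.3769  0.09  ]
k far [ 0.5994 -0.3623  0.09  ]
k near [ 0.6052 -0.3921  0.09  ]
kl [ 0.5966 -0.3781  0.09  ]
kr [ 0.6079 -0.3758  0.09  ]
scr [ 0.5912 -0.3202  0.086 ]
b1 [ 0.571  -0.3046  0.052 ]
b2 [ 0.6032 -0.2979  0.052 ]
b3 [ 0.59  -0.403  0.052]
b4 [ 0.6231 -0.3961  0.052 ]
0.19096609030030057 0.10019961791814896
0.19952044901528612 0.10018810037876329
blk centre [ 0.59682455 -0.35040676  0.052     ]
[ 0.60201817 -0.37741188]
[ 0.60228795 -0.37735859]
[ 0.60255719 -0.37730261]
[401.84811908 304.68116028]
```

Call:
{"fn": "arm_command", "kwargs": {"deltas": [[0.5,-0.4,-3,-0.01,5],[0,0,-4,0,5],[0,0,-3.5,0,5],[0,0,-2,0,5],[0,0,-1,0,5],[0,0,0,0,5],[0,0,0,0,5]]}}

```text
t: 3.88
tool_pos: [0.6026, -0.3766, 0.231]
eef_rot: [0.635, 0.773, 0.0, 0.001]
ft_force: [-0.9, 0.8, 1.1]
opening: 0.585
grasp_force: 0.0
```

Call:
{"fn": "arm_command", "kwargs": {"deltas": [[0,0,0,0,0],[0,0,0,0,0],[0,0,0,0,0],[0,0,0,0,0],[0,0,0,0,0],[0,0,0,0,0],[0,0,0,0,0],[0,0,0,0,0]]}}

```text
t: 4.88
tool_pos: [0.6024, -0.3767, 0.2304]
eef_rot: [0.635, 0.773, 0.0, 0.0]
ft_force: [-0.6, 1.0, 5.3]
opening: 0.131
grasp_force: 58.5
```

Call:
{"fn": "arm_command", "kwargs": {"deltas": [[0,0,0.5,0,0],[0,0,1.5,0,0],[0,0,3,0,0],[0,0,3,0,0],[-0.3,3,1,0.11,0],[-0.3,5,0,0.11,0],[-0.3,5,0,0.11,0],[-0.3,5,0,0.11,0],[-0.3,5,0,0.11,0],[-0.3,5,0,0.11,0],[-0.3,5,0,0.11,0],[-0.3,5,0,0.11,0],[-0.3,5,0,0.11,0],[-0.3,5,0,0.11,0],[-0.3,4.8,0,0.11,0],[0,2,-1,0.12,0],[0,0,-0.5,0,0],[0,0,0,0,0]]}}

```text
t: 7.12
tool_pos: [0.5694, 0.1708, 0.3049]
eef_rot: [0.024, 1.0, -0.0, -0.0]
ft_force: [-0.6, -0.5, -0.8]
opening: 0.136
grasp_force: 58.5
```

```bash
python3 - <<'E'
from h import *
a=snap('wrist','w3')
o=arm.get_obs();print(o['t'],o['tool_pos'],o['eef_rot'],o['opening'])
cv2.imwrite('pics/w3b.png',cv2.resize(a,(800,600),interpolation=cv2.INTER_CUBIC))
E
```

```text
7.175 [0.56952344 0.17055757 0.30505809] [2.41886987e-02 9.99707409e-01 7.58512809e-06 5.77361895e-05] 0.13462223503458967
```

View pics/w3b.png

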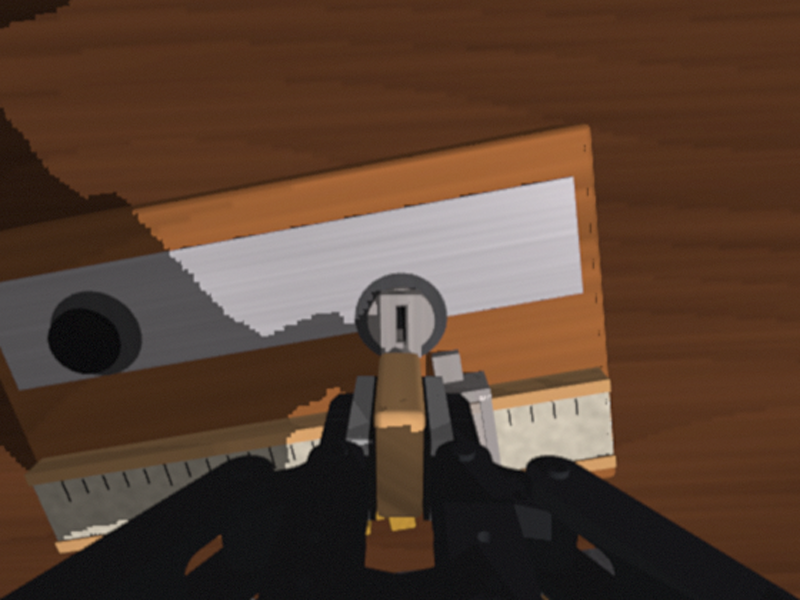

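Slot's near end shows at (402,306) just ahead of the blade, and the handle's column is about 400. The remaining error is small, so I'll measure it.

```bash
python3 - <<'E'
from h import *
f='w3';a,K,V=load(f);g=cv2.cvtColor(a,cv2.COLOR_BGR2GRAY)
print(g[210:250:3,266:298])
s=.7
T=np.array([.569,.171])
print('toolaxis px',[proj(f,[*T,z])/s for z in(.064,.085,.125,.163)])
for r in (212,216,220,226,232,236):
    row=g[r,266:298].astype(float)
    sub=row[8:24]; w=np.clip(120-sub,0,None); c=(w*np.arange(274,290)).sum()/max(w.sum(),1e-6); print(r,c,w.sum(), onz(f,c,r,.064).round(4) if w.sum() else '')
E
```

```text
[[129 152 156 155 156 156 154 152 152 152 151 154 155 157 157 159 159 158
  160 161 163 165 164 161 157 157 157 158 157 161 161 157]
 [127 154 154 155 156 157 155 152 152 152 145 134 126 126 120 114 115 118
  122 138 160 165 163 161 157 157 157 157 158 159 160 159]
 [127 153 156 154 156 158 156 154 153 152 135  81  31  22  19  10   9  41
   84 127 160 167 164 161 157 156 157 158 158 159 161 159]
 [120 151 155 154 154 154 153 152 152 152 137  93  40  24  22  14  18  44
   85 128 160 166 164 160 157 155 157 157 157 157 160 157]
 [116 151 155 153 155 156 154 152 152 152 139  91  42  23  26  22  16  44
   84 125 159 166 163 159 157 156 157 157 158 158 160 159]
 [118 150 155 153 154 155 154 152 152 150 138  93  42  24  27  22  17  42
   84 124 159 166 163 158 157 156 156 157 157 160 160 159]
 [116 152 155 154 154 156 154 152 152 152 138  90  39  24  24  24  18  42
   83 120 152 165 164 159 157 156 155 156 157 159 160 158]
 [109 151 154 153 153 154 155 152 151 152 141 108  78  75  75  67  34  33
   76 120 151 163 163 159 157 155 157 155 158 160 158 159]
 [108 150 156 152 153 154 156 152 15
[... 492 characters left out ...]
69]
 [ 45  61  70  86 108 107  90  72  69  69  70  71  68  70  73  80  86  90
   91  94 102 120 140 146 151 153 155 157 141  90  69  72]
 [ 56  72  79  82  84  85  86  87  86  86  87  89  88  88  86  87  87  85
   85  84  86  84  83  84  89  94 116 140 140 110 103  98]]
toolaxis px [array([401.70782197, 325.89126447]), array([401.9687384 , 344.58297483]), array([402.64067122, 392.71935956]), array([403.64704778, 464.81485533])]
212 0.0 0.0 
216 280.48265460030166 663.0 [0.5613 0.1709 0.064 ]
220 280.5753205128205 624.0 [0.5638 0.1709 0.064 ]
226 280.5852459016393 610.0 [0.5676 0.1707 0.064 ]
232 281.3061224489796 392.0 [0.5715 0.171  0.064 ]
236 281.3041237113402 388.0 [0.5741 0.1708 0.064 ]
```

Call:
{"fn": "arm_command", "kwargs": {"deltas": [[0,0.07,-1,0,0],[0,0,-0.7,0,0],[0,0,-0.2,0,0],[0,0,-0.2,0,0],[0,0,-0.2,0,0],[0,0,0,0,0]]}}

```text
t: 7.92
tool_pos: [0.5693, 0.1721, 0.2817]
eef_rot: [0.023, 1.0, 0.0, -0.0]
ft_force: [-0.9, 0.2, 0.4]
opening: 0.132
grasp_force: 58.5
```

Call:
{"fn": "arm_command", "kwargs": {"deltas": [[0,0,-0.15,0,0],[0,0,-0.15,0,0],[0,0,-0.15,0,0],[0,0,0,0,0]]}}

```text
t: 8.43
tool_pos: [0.5693, 0.1721, 0.2771]
eef_rot: [0.023, 1.0, 0.0, -0.0]
ft_force: [0.5, -0.7, -0.7]
opening: 0.13
grasp_force: 58.5
```

Call:
{"fn": "arm_command", "kwargs": {"deltas": [[0,0,-0.1,0,0],[0,0,-0.05,0,0],[0,0,0,0,0]]}}

```text
t: 8.8
tool_pos: [0.5694, 0.1721, 0.2757]
eef_rot: [0.023, 1.0, 0.0, -0.0]
ft_force: [0.0, -0.3, -1.3]
opening: 0.129
grasp_force: 58.5
```

Call:
{"fn": "arm_command", "kwargs": {"deltas": [[0,0,0,-0.1,0],[0,0,0,-0.1,0],[0,0,0,-0.1,0],[0,0,0,0,0]]}}

```text
t: 9.3
tool_pos: [0.5693, 0.1718, 0.2757]
eef_rot: [0.172, 0.985, -0.0, -0.0]
ft_force: [-0.2, -5.1, -0.6]
opening: 0.132
grasp_force: 58.6
```

```bash
python3 - <<'E'
from h import *
o=arm.get_obs();print(o['ft_force'],o['wrist_torque'],o['qpos'])
E
```

```text
[-0.22898501 -5.13812323 -0.5990261 ] [-0.83959826  0.21007872  0.06563059] [ 1.82074173e-01  6.02890995e-01  1.75899756e+00 -6.63689358e-04
  7.80390607e-01 -1.04331299e+00]
```

Torque and side load confirm the blade is in the slot. I'll ease y slightly and carry on turning.

Call:
{"fn": "arm_command", "kwargs": {"deltas": [[0,-0.05,0,-0.1,0],[0,0,0,-0.12,0],[0,0,0,-0.12,0],[0,0,0,-0.12,0],[0,0,0,0,0]]}}

```text
t: 9.93
tool_pos: [0.5692, 0.1716, 0.2757]
eef_rot: [0.391, 0.92, -0.0, -0.0]
ft_force: [-1.0, -3.1, -0.0]
opening: 0.129
grasp_force: 58.6
```

```bash
python3 - <<'E'
from h import *
o=arm.get_obs();print(o['ft_force'],o['wrist_torque'])
E
```

```text
[-1.03619733 -3.09893852 -0.03243078] [-0.47425101  0.31797323  0.06705567]
```

Call:
{"fn": "arm_command", "kwargs": {"deltas": [[0,-0.03,0,-0.12,0],[0,0,0,-0.12,0],[0,0,0,-0.12,0],[0,0,0,-0.12,0],[0,0,0,-0.12,0],[0,0,0,0,0],[0,0,0,0,0]]}}

```text
t: 10.8
tool_pos: [0.5693, 0.1714, 0.2757]
eef_rot: [0.645, 0.764, -0.0, -0.0]
ft_force: [-1.8, -0.2, -0.1]
opening: 0.131
grasp_force: 58.6
```

```bash
python3 - <<'E'
from h import *
o=arm.get_obs();print(o['ft_force'],o['wrist_torque'])
E
```

```text
[-1.75959496 -0.19021742 -0.11175101] [0.02651693 0.39174446 0.07748834]
```

Call:
{"fn": "arm_command", "kwargs": {"deltas": [[0,0,0,0.03,0],[0,0,0.4,0,0],[0,0,1,0,0],[0,0,3,0,0],[0,-2,1,0,0],[0.3,-4.8,0,0,0],[0.3,-4.8,0,0,0],[0,0,0,0,0]]}}

```text
t: 11.8
tool_pos: [0.5754, 0.0517, 0.3299]
eef_rot: [0.636, 0.771, 0.0, 0.0]
ft_force: [-0.5, 1.4, -1.0]
opening: 0.127
grasp_force: 58.6
```

```bash
python3 - <<'E'
from h import *
a=snap('wrist','w4')
o=arm.get_obs();print(o['t'],o['tool_pos'],o['eef_rot'],o['opening'],o['ft_force'])
cv2.imwrite('pics/w4b.png',cv2.resize(a,(800,600),interpolation=cv2.INTER_CUBIC))
E
```

```text
11.85 [0.57531254 0.05314532 0.32983239] [6.36036195e-01 7.71659210e-01 7.28111370e-05 1.30456716e-04] 0.13166368707583517 [-0.41342425  0.41211484 -0.39292369]
```

View pics/w4b.png

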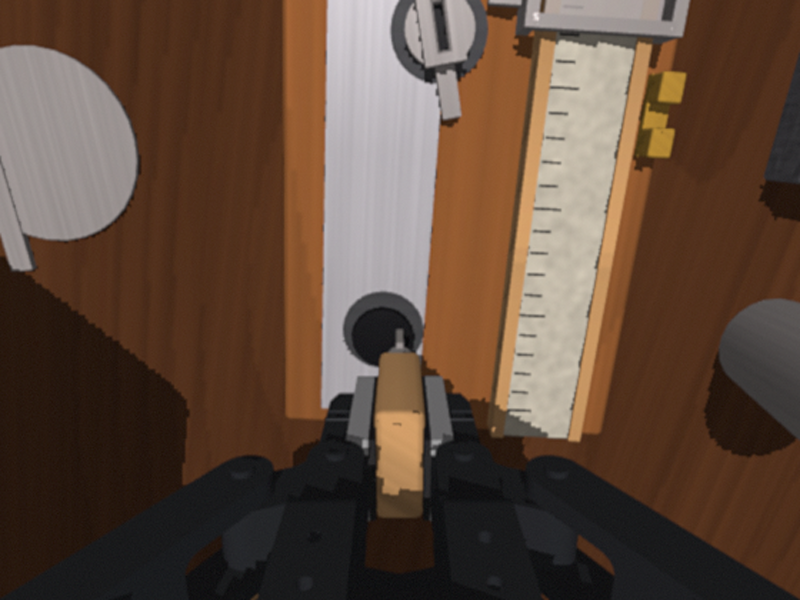

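The tongue now points towards -y, from (443,65) to (451,118), clear of the cursor's path to the eye. I'll measure its angle, and the jog cap (382,335) and teeth (670,88)/(658,143) again.

```bash
python3 - <<'E'
from h import *
f='w4';s=.7
def ang(a,b,z):
    p,q=onz(f,a[0]*s,a[1]*s,z),onz(f,b[0]*s,b[1]*s,z);d=q-p;return np.arctan2(d[1],d[0]),np.linalg.norm(d),p,q
a,K,V=load(f);g=cv2.cvtColor(a,cv2.COLOR_BGR2GRAY)
m=(g[0:42,295:325]<100).astype(np.uint8)
pts=[]
for r in range(3,38):
    c=np.where(m[r,5:22])[0]
    if len(c):pts.append((r,295+5+c.mean()))
pts=np.array(pts);print(pts[:6].tolist(),pts[-6:].tolist())
k=[p for p in pts if 2<p[0]<36]
print('plate edge',ang((328,100),(322,405),.05)[0],ang((437,150),(423,340),.05)[0],'rule edge',ang((541,60),(497,430),.062)[0])
print('tongue L',ang((436,75),(445,120),.055),'R',ang((456,70),(461,117),.055))
print('slot',ang((436,3),(441,55),.064)[:2],ang((446,3),(452,50),.064)[:2])
print('teeth',[onz(f,u*s,v*s,.064).round(4) for u,v in[(672,85),(659,143),(665,114)]])
# jog cap
b=(a.max(2)<45).astype(np.uint8);b[:205]=0;b[262:]=0;b[:,:235]=0;b[:,300:]=0
ys,xs=np.where(b);print(xs.min(),xs.max(),ys.min(),ys.max())
(cx,cy),r=cv2.minEnclosingCircle(np.c_[xs,ys].astype(np.float32));print('jog',cx/s,cy/s,r,onz(f,cx,cy,.065),onz(f,xs.min(),cy,.065)-onz(f,xs.max(),cy,.065))
o=arm.get_obs()['t'];print(o)
E
```

```text
[[3.0, 306.5], [4.0, 306.5], [5.0, 306.5], [6.0, 306.5], [7.0, 306.5], [8.0, 307.0]] [[30.0, 310.0], [31.0, 310.5], [32.0, 310.5], [33.0, 310.5], [34.0, 310.5], [35.0, 308.0]]
plate edge -1.4407715138451054 -1.4347860506650223 rule edge -1.4291000203127142
tongue L (np.float64(-1.1465476232658993), np.float64(0.018604577918791738), array([0.57157408, 0.15310951, 0.055     ]), array([0.5792324 , 0.13615426, 0.055     ])) R (np.float64(-1.233032332131485), np.float64(0.01903085462517473), array([0.57949029, 0.15663672, 0.055     ]), array([0.5857967 , 0.13868114, 0.055     ]))
slot (np.float64(-1.2514511391028482), np.float64(0.01891909707535004)) (np.float64(-1.2113041694556503), np.float64(0.01715855116636174))
teeth [array([0.6674, 0.1669, 0.064 ]), array([0.6698, 0.144 , 0.064 ]), array([0.6684, 0.1556, 0.064 ])]
246 289 215 255
jog 382.8571428571429 337.8571428571429 22.655120849609375 [0.57062476 0.03499208 0.065     ] [-0.02851071 -0.00551205  0.        ]
11.85
```

Lock angle is about 1.37 rad, so it is clear. The jog button is at (0.5706, 0.035), matching the prediction. Now the key goes back.

Call:
{"fn": "arm_command", "kwargs": {"deltas": [[0.3,-4.8,0,0,0],[0.3,-4.8,0,0,0],[0.3,-4.8,0,0,0],[0.3,-4.8,0,0,0],[0.3,-4.8,0,0,0],[0.3,-4.8,0,0,0],[0.3,-4.8,0,0,0],[0.3,-4.8,0,0,0],[0.3,-4.8,0,0,0],[0,0,-2,0,0],[0,0,-2,0,0],[0,0,0,0,0],[0,0,0,0,0]]}}

```text
t: 13.48
tool_pos: [0.6028, -0.3758, 0.2901]
eef_rot: [0.634, 0.773, 0.0, 0.0]
ft_force: [-0.9, 1.3, -0.5]
opening: 0.134
grasp_force: 58.6
```

Call:
{"fn": "arm_command", "kwargs": {"deltas": [[0,0,-0.7,0,0],[0,0,-0.5,0,0],[0,0,-0.5,0,0],[0,0,-0.5,0,0],[0,0,0,0,0]]}}

```text
t: 14.1
tool_pos: [0.6023, -0.3767, 0.2672]
eef_rot: [0.635, 0.773, 0.0, -0.0]
ft_force: [-0.1, -0.0, -0.9]
opening: 0.127
grasp_force: 58.6
```

Call:
{"fn": "arm_command", "kwargs": {"deltas": [[0,0,-0.8,0,0],[0,0,-0.8,0,0],[0,0,-0.8,0,0],[0,0,-0.6,0,0],[0,0,-0.4,0,0],[0,0,-0.3,0,0],[0,0,0,0,0]]}}

```text
t: 14.98
tool_pos: [0.6024, -0.3767, 0.2307]
eef_rot: [0.635, 0.773, 0.0, 0.0]
ft_force: [-0.0, 0.5, -0.5]
opening: 0.13
grasp_force: 58.9
```

Seated to about 1 mm with no load. Releasing, then lifting.

Call:
{"fn": "arm_command", "kwargs": {"deltas": [[0,0,-0.05,0,0],[0,0,0,0,2.5],[0,0,0,0,4],[0,0,0,0,4],[0,0,0,0,4],[0,0,0,0,4],[0,0,1,0,4],[0,0,3,0,4],[0,0,4.5,0,4],[0,0,5,0,4],[0,0,0,0,4]]}}

```text
t: 16.35
tool_pos: [0.6025, -0.3767, 0.3706]
eef_rot: [0.635, 0.773, 0.0, 0.004]
ft_force: [0.8, 0.5, -0.2]
opening: 0.468
grasp_force: 0.0
```

```bash
python3 - <<'E'
from h import *
a=snap('wrist','w5')
o=arm.get_obs();print(o['t'],o['tool_pos'],o['opening'])
b,_,_=load('w2')
cv2.imwrite('pics/w5b.png',cv2.resize(np.hstack([b[:260,150:450],a[:260,150:450]]),(800,347)))
E
```

```text
16.4 [ 0.60222826 -0.37657451  0.3677978 ] 0.4685868913970233
```

View pics/w5b.png

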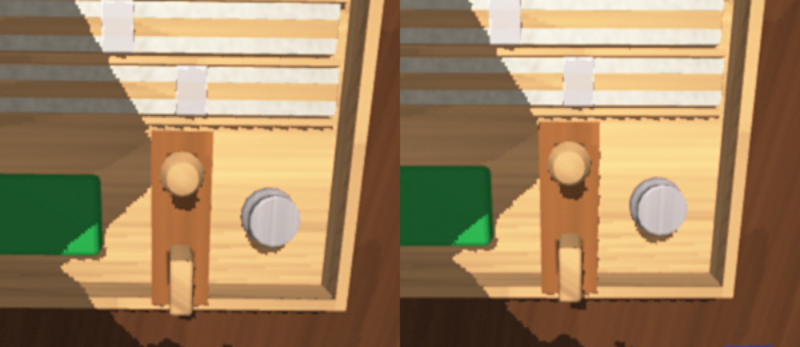

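The key stands in its pocket as before, with everything else unchanged (left before, right after). On to the jog button with shut fingers.

Call:
{"fn": "arm_command", "kwargs": {"deltas": [[-0.4,5.2,-0.5,0,0],[-0.4,5.2,-0.5,0,0],[-0.4,5.2,-0.5,0,0],[-0.4,5.2,-0.5,0,0],[-0.4,5.1,-0.5,0,0],[-0.4,5.1,-0.5,0,0],[-0.4,5.1,-0.5,0,0],[-0.3,5.1,-0.5,0,0],[0,0,-3,0,0],[0,0,-3,0,0],[0,0,-1.5,0,0],[0,0,0,0,0],[0,0,0,0,0]]}}

```text
t: 18.02
tool_pos: [0.5716, 0.0351, 0.2509]
eef_rot: [0.635, 0.772, 0.0, 0.0]
ft_force: [0.4, -1.3, -0.1]
opening: -0.001
grasp_force: 0.0
```

```bash
python3 - <<'E'
from h import *
a=snap('scene','s1');o=arm.get_obs();print(o['t'],o['tool_pos'],o['opening'],o['ft_force'])
C=np.array([.6302,.1944]);N=np.array([.6684,.1556])
print('hair now',[proj('s1',[x,y,.062]) for x,y in [(.608,.1911),(.6523,.1977)]],'notch',proj('s1',[*N,.064]))
e=np.array([.137,-.9905])*.0435
print('hair goal',[proj('s1',[x+e[0],y+e[1],.062]) for x,y in [(.608,.1911),(.6523,.1977)]])
cv2.imwrite('pics/s1b.png',cv2.resize(a[165:265,330:480],(780,520),interpolation=cv2.INTER_CUBIC))
E
```

```text
18.075 [0.57157635 0.03512938 0.25112549] -0.0027826326204543326 [ 0.3020888   0.71070837 -0.52748343]
hair now [array([425.56134961, 207.87117624]), array([437.63956723, 220.60897496])] notch [423.39088289 227.69700203]
hair goal [array([408.95921804, 212.17366751]), array([420.61572202, 225.22050625])]
```

View pics/s1b.png

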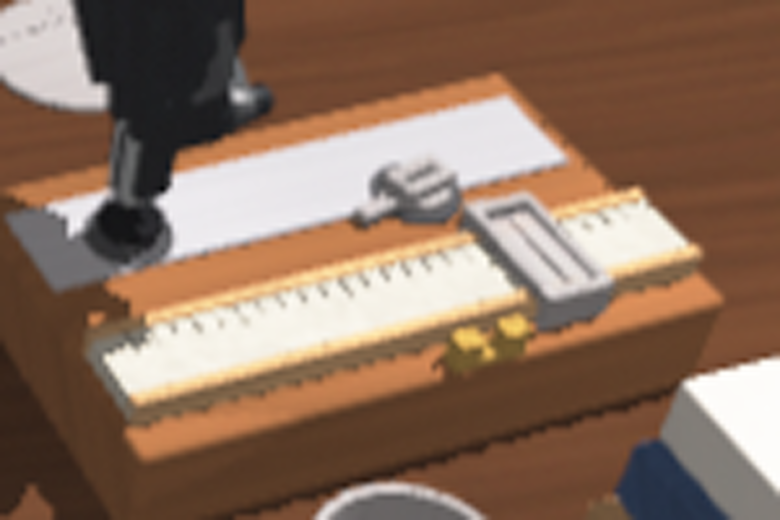

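Call:
{"fn": "arm_command", "kwargs": {"deltas": [[0,0,-0.7,0,0],[0,0,-1.2,0,0],[0,0,0,0,0],[0,0,0,0,0],[0,0,0,0,0]]}}

```text
t: 18.7
tool_pos: [0.5716, 0.0352, 0.2312]
eef_rot: [0.635, 0.773, 0.0, 0.001]
ft_force: [1.5, -1.3, 6.2]
opening: 0.002
grasp_force: 2.9
```

Call:
{"fn": "arm_command", "kwargs": {"deltas": [[0,0,0,0,0],[0,0,0,0,0],[0,0,0,0,0],[0,0,0,0,0],[0,0,0,0,0],[0,0,0,0,0],[0,0,0,0,0],[0,0,0,0,0],[0,0,0,0,0],[0,0,0,0,0],[0,0,0,0,0],[0,0,0,0,0],[0,0,0,0,0],[0,0,0,0,0],[0,0,0,0,0],[0,0,0,0,0]]}}

```text
t: 20.7
tool_pos: [0.5717, 0.0352, 0.2312]
eef_rot: [0.635, 0.773, 0.0, 0.001]
ft_force: [0.6, -0.9, 5.5]
opening: -0.005
grasp_force: 2.9
```

```bash
python3 - <<'E'
from h import *
o=arm.get_obs();print(o['t'],o['ft_force'])
a=snap('scene','s2');b,_,_=load('s1')
u=lambda i:cv2.resize(i[165:265,330:480],(800,533),interpolation=cv2.INTER_CUBIC)[100:400]
cv2.imwrite('pics/s2b.png',np.vstack([u(b)[:, :],u(a)]))
# rectify rule-top plane into console axes (1 px = 0.25 mm, columns = console y) to read the frame's shift
_,K,V=load('s2');y=np.deg2rad(0)+.137;ex=np.array([np.cos(y),np.sin(y),0]);ey=np.array([-np.sin(y),np.cos(y),0])
O=np.array([.6302,.1944,.071])
H=K@np.c_[V[:3,:3]@ex*.00025,V[:3,:3]@ey*.00025,V[:3,:3]@(O-ex*.02-ey*.08)+V[:3,3]]
def rect(i):return cv2.warpPerspective(cv2.cvtColor(i,cv2.COLOR_BGR2GRAY),H,(160,480),flags=cv2.WARP_INVERSE_MAP|cv2.INTER_CUBIC)
R1,R2=rect(b),rect(a)
T=R1[240:400];r=cv2.matchTemplate(R2,T,cv2.TM_CCOEFF_NORMED);_,v,_,p=cv2.minMaxLoc(r);print('match',v,'moved mm',(240-p[1])*.25)
E
```

```text
20.7 [ 0.60342652 -0.85414111  5.54794547]
match 0.9795322418212891 moved mm 28.75
```

View pics/s2b.png

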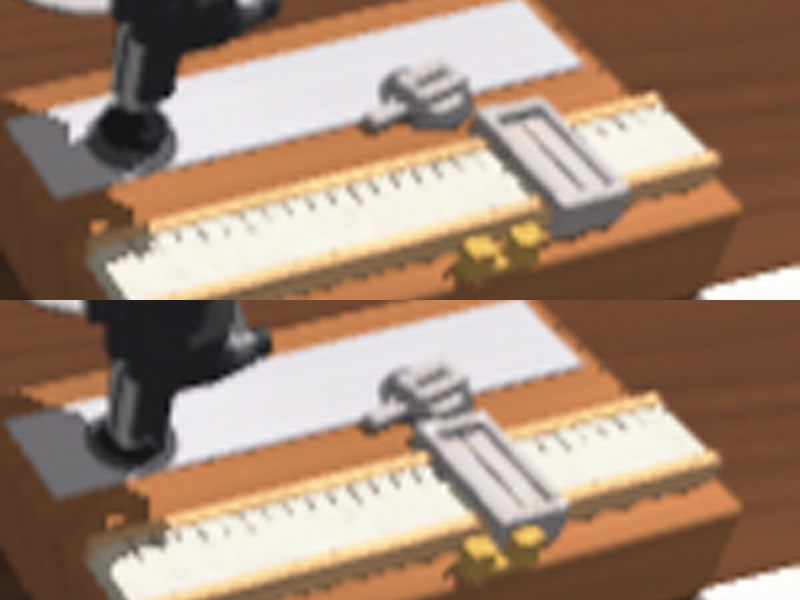

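The cursor has moved 28.75 mm and needs about 43.4 mm, so roughly 1.2 s more before release.

Call:
{"fn": "arm_command", "kwargs": {"deltas": [[0,0,0,0,0],[0,0,0,0,0],[0,0,0,0,0],[0,0,0,0,0],[0,0,0,0,0],[0,0,0,0,0],[0,0,0,0,0],[0,0,0,0,0],[0,0,0,0,0],[0,0,1.8,0,0],[0,0,4,0,0],[0,0,5,0,0],[0,0,3,0,0],[0,0,0,0,0],[0,0,0,0,0]]}}

```text
t: 22.62
tool_pos: [0.5712, 0.0353, 0.3681]
eef_rot: [0.635, 0.773, -0.0, -0.001]
ft_force: [-0.2, 0.1, -0.9]
opening: 0.0
grasp_force: 0.0
```

```bash
python3 - <<'E'
from h import *
o=arm.get_obs();print(o['t'],o['tool_pos'],o['ft_force'])
a=snap('scene','s3');b=snap('wrist','w6')
u=cv2.resize(a[190:245,385:455],(400,314),interpolation=cv2.INTER_CUBIC)
v=cv2.resize(b[0:140,350:528],(400,314),interpolation=cv2.INTER_CUBIC)
cv2.imwrite('pics/fin.png',np.hstack([u,v]))
E
```

```text
22.625 [0.57116944 0.03529543 0.36807459] [-0.20335596  0.09060086 -0.87532924]
```

View pics/fin.png

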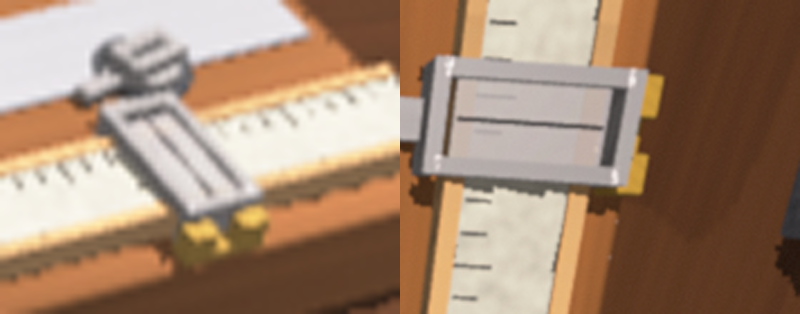

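In the wrist view the hairline, extended to (650,131), meets the gap's middle at about (645,135), within about 1–2 mm. The button is free and the arm is clear.

```bash
python3 -c "
from rig import arm
print(arm.close_job())"
```

```text
the job is handed in; nothing more can be done
None
```

The job is handed in, at about 23 s of the 67 s allowed: lock turned to about 1.37 rad, key back in its pocket, hairline about 1–2 mm from the middle of the brass index's gap, jog button released and arm clear; no verdict came back.

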